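# Rack the solder reels by size beside the iron

### The arm

A 6-joint arm with a two-finger parallel gripper is mounted at the origin on the work surface. World frame = base frame: x ahead of the robot, y to its left, z up, the work surface at z = 0. Lengths are in m, angles in rad, forces in N, time in s.
With the tool pointing down it reaches from about 0.25 to 0.725 m from the base axis. Payload 4 kg.
Tool frame: the origin (TCP) lies midway between the tips of the shut fingers; the grasp point (between the pads) lies 19 mm behind it; z points along the fingers, y is the line along which they close (so a half turn about z gives the same grasp; the last joint's range is limited). The gripper opens to 85 mm and grips with 20 to 120 N. Pads are 22 mm wide; open, the fingers measure 114 mm over their backs; the gripper's body (76 mm by 85 mm) begins 54 mm behind the grasp point. The pads swing forward as they close: fully open they stand 13 mm farther back than shut.
Start: joints at [-1.199, 0.241, 0.005, 1.335, 0, 1.571], TCP at [0.182, -0.466, 0.231] pointing down, gripper open.
Joint ranges: [-2.72, 2.72], [-1.05, 1.87], [-1.09, 1.28], [-1.99, 2.15], [-1.42, 1.44], [-3.14, 3.14]. Speed limits (rad/s): [2.79, 2.79, 3.14, 3.14, 3.14, 3.14].

### API

Orientations are given as a unit quaternion [x, y, z, w].
In Python, from workcell import monitor, vision, job gives the robot as it stands.
- The arm moves only by the tool move_arm, never from a script. Its argument "moves" is a list that holds one entry, the list of rows, each a list of 5 numbers: the shift along the world's x, y, z in m, then the turn about the world's z in degrees, then the opening in per cent of the stroke, from 0 (shut) to 100 (fully open). In form: [[[x, y, z, turn, gripper], ...]]. A call has 1 to 5 rows; each row is the pose to reach, as a shift and turn from the pose commanded when the call began; what a row does not reach only later rows make up. A row lasts 1/8 s, in which the tool goes at most 62.5 mm and 10.7 degrees, less where a joint would pass 70% of its speed; a pose out of reach is approached as far as the arm can. A call with a gripper value outside its range is refused whole. The fingers move at their own pace and stop on an object; the grip force is fixed at half the most. Time passes only in rows, so rows that repeat a pose let the fingers close. It gives the time, the measured TCP pose, the force, the opening and the grip force at its end, in the units of the state.
- monitor.get_obs(): the state, without advancing time (a new reading comes with each control period).
- vision.camera(name): name is "side" or "top" or "wrist"; returns a dict with "color" (384x512x3 uint8, red, green, blue), "camera_matrix" (3x3 intrinsics, pixels), "eye" and "attitude" of the camera in the world; the wrist camera has in their place "hand_eye" (4x4, takes a point from camera to tool coordinates, whose origin is the TCP and whose axes are the flange's). Camera axes: x right, y up, looking along -z (the intrinsics and any distortion apply to the point x, -y, -z); pixel columns grow to the right and rows downward; lengths in m; the calibration is good to about 2 mm. A picture is of the moment at which its call begins: read the wrist's pose just before it. There is no depth.
- job.job_done(): hands the job in; it is judged then, once.
The state is a dict: "clock": time; "joint_pos": joint angles; "joint_vel": joint speeds; "tau": joint torques, N m; "eef_pos": TCP position; "tool_rot": TCP orientation; "ft_force": force on the tool from outside, world axes, zero at the start; "ft_torque": the same for the moment, N m; "grip_width": finger opening in m; "grasp_force": force on a finger pad.
Only numpy, scipy, OpenCV 4.12 (cv2) and the standard library are available. Lean on these libraries where they do the work, as an engineer would, in place of code of your own. Each camera call takes 0.05 s, during which the arm holds its last target. There are 200 camera calls.

### The job

Put the four loose reels of solder away on the spool rack, one reel over each upright rod and sitting flat on the board, lined up in order of size: the largest on the rod nearest the soldering iron, the smallest on the rod farthest from it (look first, the iron may stand at either end). Lower each reel down its rod rather than dropping it, and leave the soldering iron stand and the flux jar standing where they are.

Things in the scene. Friction and masses are not known exactly. Their poses are not given: they have to be found in the camera images.
- reel_62: the largest reel of solder wire: black plastic flanges, grey wire wound between, 62 mm across the flanges, 48 mm tall, standing upright on one flange, with a 22 mm hole right through along its axis. Origin: centre of its underside; z up along its axis, yaw means nothing. The reels weigh roughly 450, 280, 160 and 80 g, largest to smallest.
- reel_53: the second largest reel of solder wire: black plastic flanges, grey wire wound between, 53 mm across the flanges, 41 mm tall, standing upright on one flange, with a 22 mm hole right through along its axis. Origin: centre of its underside; z up along its axis, yaw means nothing.
- reel_44: the second smallest reel of solder wire: black plastic flanges, grey wire wound between, 44 mm across the flanges, 34 mm tall, standing upright on one flange, with a 22 mm hole right through along its axis. Origin: centre of its underside; z up along its axis, yaw means nothing.
- reel_35: the smallest reel of solder wire: black plastic flanges, grey wire wound between, 35 mm across the flanges, 27 mm tall, standing upright on one flange, with a 22 mm hole right through along its axis. Origin: centre of its underside; z up along its axis, yaw means nothing.
- rod_1: upright steel rod at one end of the spool rack: 8 mm thick, round tip, 52 mm tall above the board. Origin: centre of its foot on the board's top face; z up along the rod, y along the row from rod_1 towards rod_4, x across the board. The rack is a dark wooden board, 360 mm long, 80 mm wide, 18 mm thick, screwed to the bench; its four rods stand in one row 92 mm apart in the order rod_1, rod_2, rod_3, rod_4, the outer rods 42 mm from the board's ends.
- rod_2: upright steel rod, one of the two inner rods of the spool rack: 8 mm thick, round tip, 52 mm tall above the board. Origin: centre of its foot on the board's top face; z up along the rod, y along the row from rod_1 towards rod_4, x across the board.
- rod_3: upright steel rod, one of the two inner rods of the spool rack: 8 mm thick, round tip, 52 mm tall above the board. Origin: centre of its foot on the board's top face; z up along the rod, y along the row from rod_1 towards rod_4, x across the board.
- rod_4: upright steel rod at one end of the spool rack: 8 mm thick, round tip, 52 mm tall above the board. Origin: centre of its foot on the board's top face; z up along the rod, y along the row from rod_1 towards rod_4, x across the board.
- iron_stand: soldering iron resting in its stand: heavy dark base 165 mm by 85 mm and 22 mm high with a yellow sponge, steel coil holder and a blue iron handle rising away from the robot to about 200 mm high, its end 150 mm beyond the origin. It stands beyond one end or the other of the rack's row (this differs from start to start), loose. Origin: underside of the base, on its centre line 62 mm from its robot-side edge; z up, x along the iron towards its handle end.
- flux_jar: amber glass jar with white lid, 60 mm across, 75 mm tall, loose, standing beyond the other end of the rack. Origin: centre of its underside; z up.
There are look-alikes about, which are no part of the job. Leave any purple or turquoise look-alike of the reel_62 alone.

How it is judged:
By the outcome, as a careful person would: the job done as asked, in the order asked, and still so for the second after the job is handed in, with the robot touching nothing.
It also fails if it takes over 99 s, if anything falls off the work surface, if the arm or the gripper's body presses on something with over 40 N, if the wrist force passes 120 N, or if a joint passes its speed limit or range.

## Working session

There is one attempt and no reset: what is moved stays moved. The work goes in short steps, Python scripts to look and compute and a tool call to move; the robot and the scene stay as the last step left them, time stands still between calls to the robot, and variables do not carry over. Pictures are saved under pics/ and viewed, at most 14 in all, crops included, and the job is handed in when it is done.

Besides the shell and the picture viewer there is one more tool, called after ">>>" as name(argument=value, ...) on one line, values as JSON. move_arm: Moves the arm, as the interface text tells. Its arguments: {"type":"object","properties":{"moves":{"type":"array","items":{"type":"array","items":{"type":"array","items":{"type":"number"}}}}},"required":["moves"]}

```bash
mkdir -p pics; cat > h.py <<'E'
import numpy as np, cv2
from workcell import monitor, vision, job
from scipy.spatial.transform import Rotation as R
def snap(name,fn):
    o=monitor.get_obs(); c=vision.camera(name)
    cv2.imwrite(f'pics/{fn}.png',c['color'][...,::-1]); 
    if name=='wrist':
        T=np.eye(4);T[:3,:3]=R.from_quat(o['tool_rot']).as_matrix();T[:3,3]=o['eef_pos']
        W=T@np.array(c['hand_eye']); c['E'],c['A']=W[:3,3],W[:3,:3]
    else:
        a=np.array(c['attitude'],float); c['E']=np.array(c['eye'])
        c['A']=a if a.shape==(3,3) else R.from_quat(a).as_matrix()
    np.savez(f'pics/{fn}.npz',K=c['camera_matrix'],E=c['E'],A=c['A'],img=c['color'],D=np.array(c.get('distortion',c.get('dist_coeffs',[0,0,0,0])),float))
    return c
def load(fn): return np.load(f'pics/{fn}.npz')
def cast(c,u,v,z):
    p=cv2.undistortPoints(np.array([[[u,v]]],float),np.array(c['K'] if 'K' in c else c['camera_matrix']),c['D'] if 'D' in c else None)[0,0]
    d=c['A']@np.array([p[0],-p[1],-1.]); return c['E']+d*(z-c['E'][2])/d[2]
def proj(c,P):
    q=c['A'].T@(np.array(P)-c['E']); k=c['K']@np.array([q[0],-q[1],-q[2]]); return k[:2]/k[2]
E
python3 - <<'E'
from h import *
for n in ['top','side']:
    c=snap(n,n+'0'); print(n,{k:(v if k not in('color',) else 0) for k,v in c.items()})
a=load('top0')['img'];b=load('side0')['img']
E
```

```text
top {'color': 0, 'camera_matrix': array([[381.35525072,   0.        , 258.36513052],
       [  0.        , 381.35525072, 187.62208049],
       [  0.        ,   0.        ,   1.        ]]), 'eye': array([ 0.28131768, -0.01121117,  1.13173963]), 'attitude': array([-0.07112266,  0.07626702,  0.71965431, -0.68645654]), 'E': array([ 0.28131768, -0.01121117,  1.13173963]), 'A': array([[-0.04743798,  0.97717419, -0.20707544],
       [-0.99887144, -0.04592153,  0.01212655],
       [ 0.00234053,  0.207417  ,  0.97824982]])}
side {'color': 0, 'camera_matrix': array([[362.83954991,   0.        , 258.47164744],
       [  0.        , 362.83954991, 194.93633714],
       [  0.        ,   0.        ,   1.        ]]), 'eye': array([0.25514676, 0.73440138, 0.53377695]), 'attitude': array([-0.07495335,  0.48187413,  0.85903966, -0.15566046]), 'E': array([0.25514676, 0.73440138, 0.53377695]), 'A': array([[-0.94030363,  0.19520085, -0.2787933 ],
       [-0.33967318, -0.4871343 ,  0.80456343],
       [ 0.02124169,  0.85123252,  0.52435864]])}
```

View pics/top0.png

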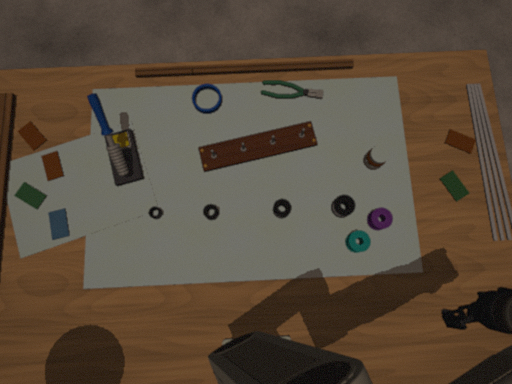

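View pics/side0.png

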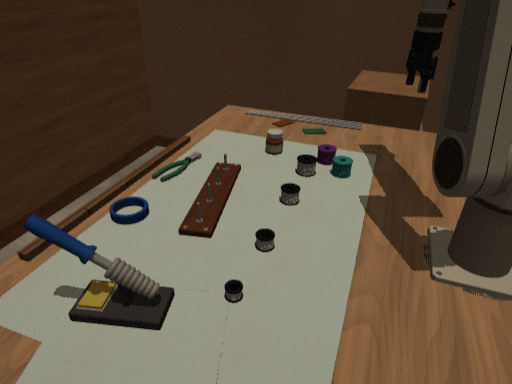

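The top picture shows the iron on the left (118,150), which is +y, and the jar on the right (375,157). The rack runs from (203,158) to (313,134).

Candidates for the reels:
- reel_62 at (343,206), with look-alikes in purple (380,218) and teal (358,241)
- reel_53 at (282,208)
- reel_44 at (211,212)
- reel_35 at (156,212)
- the blue tape ring at (207,98), which is no reel

I choose the four black and grey ones and check them in a crop.

```bash
python3 - <<'E'
from h import *
c=load('top0'); im=c['img']
crop=im[115:260,85:410][...,::-1]; cv2.imwrite('pics/crop0.png',cv2.resize(crop,None,fx=2.4,fy=2.4,interpolation=cv2.INTER_CUBIC))
hsv=cv2.cvtColor(im,cv2.COLOR_RGB2HSV)
for n,(u,v),h in [('62',(343,206),.048),('53',(282,208),.041),('44',(211,212),.034),('35',(156,212),.027)]:
    m=np.zeros(im.shape[:2],np.uint8); m[v-17:v+18,u-17:u+18]=(hsv[v-17:v+18,u-17:u+18,2]<75)*255
    cs,_=cv2.findContours(m,cv2.RETR_EXTERNAL,cv2.CHAIN_APPROX_NONE); k=max(cs,key=cv2.contourArea)
    (x,y),r=cv2.minEnclosingCircle(k); e=cv2.fitEllipse(k); p=cast(c,*e[0],h*.6); print(n,(x,y,r),e,p.round(4), 'diam',np.mean(e[1])*(1.13-h)/381/.978)
# rack edges
m=((hsv[...,0]<12)|(hsv[...,0]>170))&(hsv[...,1]>90); m=m.astype(np.uint8)*255; m[:115]=0;m[180:]=0;m[:,:190]=0;m[:,325:]=0
k=max(cv2.findContours(m,cv2.RETR_EXTERNAL,cv2.CHAIN_APPROX_NONE)[0],key=cv2.contourArea)
b=cv2.boxPoints(cv2.minAreaRect(k)); print(b); P=np.array([cast(c,*q,.014) for q in b]); print(P.round(4)); print(P.mean(0))
print([np.linalg.norm(P[i]-P[i-1]).round(4) for i in range(4)])
E
```

```text
62 (342.5, 205.5, 12.349188804626465) ((342.57470703125, 205.86990356445312), (21.110347747802734, 24.152584075927734), 59.74135208129883) [ 0.4487 -0.2686  0.0288] diam 0.06571675581061082
53 (281.9161071777344, 208.2718048095703, 9.771321296691895) ((281.5823974609375, 208.11849975585938), (17.51573944091797, 18.89630699157715), 22.569164276123047) [ 0.4511 -0.0901  0.0246] diam 0.05320827035326686
44 (210.70497131347656, 211.5745391845703, 8.12381649017334) ((210.7021484375, 211.46165466308594), (14.884479522705078, 15.747269630432129), 128.17803955078125) [0.4516 0.1183 0.0204] diam 0.045049349564216405
35 (155.14285278320312, 212.0, 7.142961502075195) ((155.3623809814453, 212.3919677734375), (11.349493026733398, 13.684574127197266), 91.33946228027344) [0.4572 0.2818 0.0162] diam 0.0370521231808253
[[198.30829 147.14738]
 [311.08276 120.88484]
 [316.58704 144.52083]
 [203.81256 170.78337]]
[[ 0.6532  0.1527  0.014 ]
 [ 0.7223 -0.1991  0.014 ]
 [ 0.6447 -0.2101  0.014 ]
 [ 0.5776  0.1372  0.014 ]]
[ 0.64945781 -0.02979659  0.014     ]
[np.float64(0.0771), np.float64(0.3585), np.float64(0.0784), np.float64(0.3537)]
```

View pics/crop0.png

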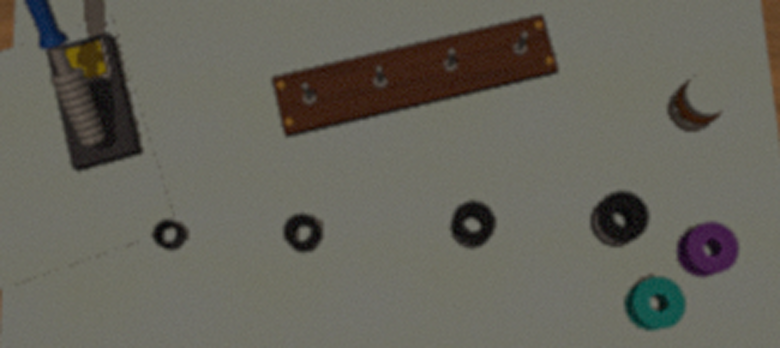

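```bash
python3 - <<'E'
from h import *
o=monitor.get_obs(); print(o['clock'],o['grip_width'],o['eef_pos']); M=R.from_quat(o['tool_rot']).as_matrix(); print('tool y',M[:,1],'ang',np.degrees(np.arctan2(M[1,1],M[0,1])))
c=vision.camera('wrist'); print(np.round(c['hand_eye'],3),c['camera_matrix'])
s=load('side0')
u=np.array([-.19,.981]);C=np.array([.6495,-.0298])
for k in(1.5,.5,-.5,-1.5):
    p=C+u*k*.092; print(p.round(4),proj(s,[*p,.018]),proj(s,[*p,.070]))
E
```

```text
0.1 0.08552097325996137 [ 0.18145155 -0.46531194  0.23050018]
tool y [ 0.36330644 -0.93166778 -0.00189224] ang -68.6965644838073
[[-0.001  0.952  0.305  0.078]
 [ 1.     0.001  0.    -0.   ]
 [-0.     0.305 -0.952 -0.142]
 [ 0.     0.     0.     1.   ]] [[264.93756106   0.         249.74861537]
 [  0.         264.93756106 189.4839017 ]
 [  0.           0.           1.        ]]
[0.6233 0.1056] [199.22999328 220.06011622] [197.80405257 202.00813044]
[0.6408 0.0153] [209.42330492 200.05280965] [208.41537427 182.91906206]
[ 0.6582 -0.0749] [218.08884737 183.04418964] [217.39319966 166.76854589]
[ 0.6757 -0.1652] [225.54614744 168.40709289] [225.08775982 152.92653928]
```

```bash
python3 - <<'E'
from h import *
s=load('side0')['img'][140:240,170:260][...,::-1]; cv2.imwrite('pics/crop1.png',cv2.resize(s,None,fx=6,fy=6,interpolation=cv2.INTER_CUBIC))
E
```

```text
(no output)
```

View pics/crop1.png

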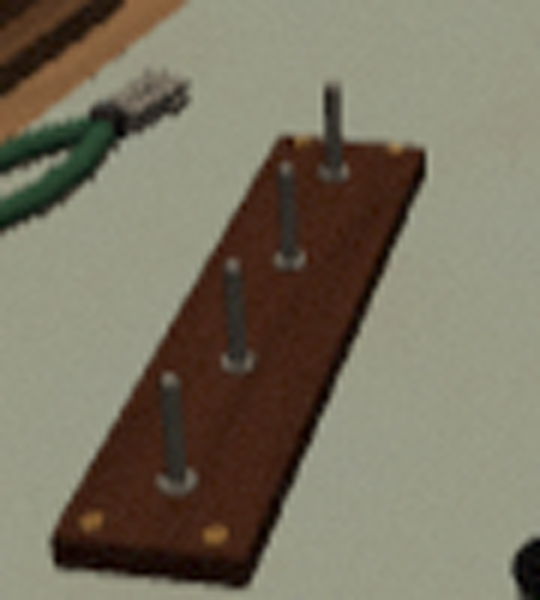

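The rod feet in the side view, (199,220), (210,200), (218,184) and (226,169), match my rack estimate to within 0.5 px. Now I go above reel_62 with the fingers closing across the row.

>>> move_arm(moves=[[[0.06, 0.045, 0, 10.5, 100], [0.12, 0.09, 0, 21, 100], [0.17, 0.13, -0.01, 31.5, 100], [0.22, 0.165, -0.02, 42, 100], [0.267, 0.197, -0.03, 52, 100]]])

```text
clock: 0.78
eef_pos: [0.4325, -0.2796, 0.2046]
tool_rot: [0.801, 0.599, -0.0, 0.0]
ft_force: [1.6, -0.9, -0.3]
grip_width: 0.0853
grasp_force: 0.0
```

>>> move_arm(moves=[[[0, 0, -0.02, 10, 100], [0, 0, -0.03, 20, 100], [0, 0, -0.03, 28, 100], [0, 0, -0.03, 28, 100]]])

```text
clock: 1.27
eef_pos: [0.431, -0.2807, 0.1744]
tool_rot: [0.635, 0.773, -0.0, -0.001]
ft_force: [0.0, -0.2, 0.2]
grip_width: 0.0856
grasp_force: 0.0
```

```bash
cat > reel.py <<'E'
import sys
from h import *
# find reel near guess (x,y) with height h, diameter d in wrist view: fit ellipse to hole+flange of the top
fn,x,y,h,d=sys.argv[1],*map(float,sys.argv[2:6])
c=snap('wrist',fn); c=load(fn); im=c['img']; o=monitor.get_obs()
u,v=proj(c,[x,y,h]); print('clock',o['clock'],'tcp',np.round(o['eef_pos'],4),'pred px',u.round(),v.round())
g=cv2.cvtColor(im,cv2.COLOR_RGB2GRAY); m=(g<70).astype(np.uint8)*255
cs,hi=cv2.findContours(m,cv2.RETR_CCOMP,cv2.CHAIN_APPROX_NONE)
for k,hh in zip(cs,hi[0]):
    if len(k)<20: continue
    e=cv2.fitEllipse(k); P=cast(c,*e[0],h)
    if np.hypot(*(P[:2]-[x,y]))<.05: print('hole' if hh[3]>=0 else 'outer',np.round(e[0]),np.round(e[1]),P.round(4))
E
python3 reel.py w62 .4487 -.2686 .048 .062
```

```text
clock 1.325 tcp [ 0.431  -0.2809  0.1746] pred px 269.0 175.0
outer [268. 174.] [57. 62.] [ 0.448  -0.2674  0.048 ]
hole [268. 171.] [ 9. 16.] [ 0.4467 -0.2648  0.048 ]
hole [269. 146.] [ 5. 20.] [ 0.442  -0.2389  0.048 ]
```

View pics/w62.png

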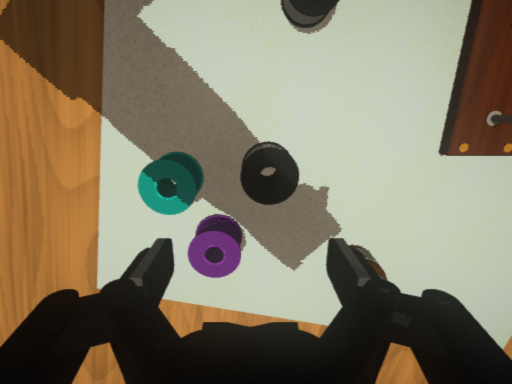

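The wrist view shows reel_62's top at (270,175), as predicted, with teal at (168,187) and purple at (214,254). I check their clearance from the fingers.

```bash
python3 - <<'E'
from h import *
c=load('w62')
for q in [(168,187),(214,254),(270,175)]: print(cast(c,*q,.048).round(4))
p0=np.array([.4493,-.268]); f=np.array([.981,.191]);print(p0-f*.057,p0+f*.057)
E
```

```text
[ 0.3466 -0.3025  0.048 ]
[ 0.407  -0.3731  0.048 ]
[ 0.45   -0.2686  0.048 ]
[ 0.393383 -0.278887] [ 0.505217 -0.257113]
```

>>> move_arm(moves=[[[0.019, 0.0125, 0, 0, 100], [0.019, 0.0125, -0.05, 0, 100], [0.019, 0.0125, -0.1, 0, 100], [0.019, 0.0125, -0.1, 0, 100]]])

```text
clock: 1.82
eef_pos: [0.4468, -0.2666, 0.0715]
tool_rot: [0.635, 0.773, -0.001, -0.005]
ft_force: [-0.2, -0.4, 1.2]
grip_width: 0.0852
grasp_force: 0.0
```

>>> move_arm(moves=[[[0.003, -0.002, -0.03, 0, 100], [0.003, -0.002, -0.055, 0, 100], [0.003, -0.002, -0.063, 0, 100], [0.003, -0.002, -0.063, 0, 60], [0.003, -0.002, -0.063, 0, 40]]])

```text
clock: 2.45
eef_pos: [0.4538, -0.2714, 0.014]
tool_rot: [0.634, 0.773, -0.0, 0.001]
ft_force: [-1.1, -0.3, 5.0]
grip_width: 0.0611
grasp_force: 65.2
```

>>> move_arm(moves=[[[0, 0, 0, 0, 40], [0, 0, 0, 0, 40], [0, 0, 0, 0, 40], [0, 0, 0, 0, 40]]])

```text
clock: 2.95
eef_pos: [0.4538, -0.2714, 0.014]
tool_rot: [0.634, 0.773, -0.0, 0.001]
ft_force: [-2.1, -0.5, 6.4]
grip_width: 0.0612
grasp_force: 65.3
```

>>> move_arm(moves=[[[0, 0, 0.04, 0, 40], [0, 0, 0.09, 0, 40], [0.0, 0.03, 0.12, 0, 40], [0.01, 0.08, 0.12, 0, 40], [0.03, 0.13, 0.12, 0, 40]]])

```text
clock: 3.58
eef_pos: [0.483, -0.1395, 0.133]
tool_rot: [0.635, 0.773, 0.0, 0.001]
ft_force: [1.5, -0.4, -3.4]
grip_width: 0.061
grasp_force: 67.8
```

>>> move_arm(moves=[[[0.025, 0.05, 0, 0, 40], [0.05, 0.1, 0, 0, 40], [0.075, 0.15, 0, 0, 40], [0.1, 0.2, 0, 0, 40], [0.12, 0.22, 0, 0, 40]]])

```text
clock: 4.2
eef_pos: [0.6036, 0.083, 0.1319]
tool_rot: [0.633, 0.774, 0.0, -0.0]
ft_force: [-0.6, -0.0, -3.8]
grip_width: 0.0609
grasp_force: 67.9
```

>>> move_arm(moves=[[[0, 0, 0, 0, 40], [0, 0, 0, 0, 40]]])

```text
clock: 4.45
eef_pos: [0.6024, 0.0793, 0.1315]
tool_rot: [0.634, 0.773, -0.001, -0.001]
ft_force: [-0.2, -0.2, -4.1]
grip_width: 0.0609
grasp_force: 67.9
```

>>> move_arm(moves=[[[0.0215, 0.0225, 0, 0, 40], [0.0215, 0.0225, -0.01, 0, 40], [0.0215, 0.0225, -0.02, 0, 40], [0.0215, 0.0225, -0.02, 0, 40]]])

```text
clock: 4.95
eef_pos: [0.6226, 0.1007, 0.1101]
tool_rot: [0.635, 0.773, -0.002, -0.001]
ft_force: [-0.9, -0.5, -4.9]
grip_width: 0.061
grasp_force: 68.0
```

```bash
python3 - <<'E'
from h import *
print(monitor.get_obs()['eef_pos'])
snap('wrist','a62'); snap('side','s62')
a=load('a62')['img']; b=load('s62')['img'][110:254,120:312]
b=cv2.resize(b,(512,384),interpolation=cv2.INTER_CUBIC)
cv2.imwrite('pics/ab.png',cv2.resize(np.hstack([a,b]),(800,300))[...,::-1])
E
```

```text
[0.62264358 0.10074456 0.11013275]
```

View pics/ab.png

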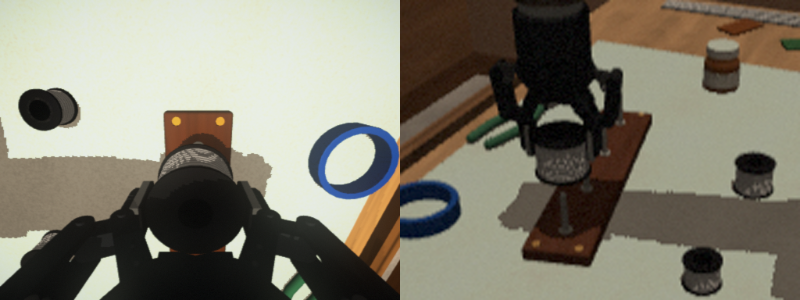

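The wrist view (left) shows the reel held level, with its top centred at about (248,265) in raw pixels. The side view shows it just above the rod. I measure the in-hand offset.

```bash
python3 - <<'E'
from h import *
c=load('a62'); g=cv2.cvtColor(c['img'],cv2.COLOR_RGB2GRAY)
z=.110-.014+.048
for q in [(248,265),(248,269),(248,273)]: print(cast(c,*q,z).round(4), 'want .6233 .1056')
print('bottom z',z-.048, [proj(c,[.6226+a*-.19,.1007+a*.98,z]).round(0) for a in(-.031,0,.004,.008,.031)])
# rows of grey/wire to black edge along column 248
print(g[200:320:3,248], g[200:320:3,225])
E
```

```text
[0.6208 0.1065 0.144 ] want .6233 .1056
[0.6212 0.1044 0.144 ] want .6233 .1056
[0.6216 0.1022 0.144 ] want .6233 .1056
bottom z 0.09600000000000002 [array([249., 327.]), array([249., 276.]), array([249., 269.]), array([249., 261.]), array([250., 217.])]
[157  88  85  83  38  33  33  33  33  31  29  21  20  19  16  14  16  15
  15  11  10  10  10  11  11   8  11  11   9   9   9  15  16  16  15  15
  14  16  17  15] [139 157 159 122 100  87  30  37  37  35  36  34  32  32  28  20  20  20
  17  18  16  17  17  15  17  15  18  16  17  17  18  16  15  17  18  18
  20  20  20  20]
```

>>> move_arm(moves=[[[0.0015, 0.0015, -0.015, 0, 40], [0.0015, 0.0015, -0.03, 0, 40], [0.0015, 0.0015, -0.045, 0, 40], [0.0015, 0.0015, -0.06, 0, 40], [0.0015, 0.0015, -0.066, 0, 40]]])

```text
clock: 5.68
eef_pos: [0.625, 0.1033, 0.0439]
tool_rot: [0.634, 0.773, -0.001, -0.001]
ft_force: [-0.5, -0.5, -3.7]
grip_width: 0.061
grasp_force: 68.1
```

>>> move_arm(moves=[[[0, 0, 0, 0, 40], [0, 0, 0, 0, 40]]])

```text
clock: 5.92
eef_pos: [0.6268, 0.1036, 0.0465]
tool_rot: [0.634, 0.773, 0.001, 0.0]
ft_force: [0.4, -0.7, -4.6]
grip_width: 0.0607
grasp_force: 68.1
```

>>> move_arm(moves=[[[-0.002, 0, -0.006, 0, 40], [-0.002, 0, -0.01, 0, 40], [-0.002, 0, -0.013, 0, 40], [-0.002, 0, -0.013, 0, 40]]])

```text
clock: 6.42
eef_pos: [0.6239, 0.1035, 0.0325]
tool_rot: [0.634, 0.773, -0.0, -0.0]
ft_force: [-0.4, -0.7, -4.0]
grip_width: 0.0607
grasp_force: 68.1
```

>>> move_arm(moves=[[[0, 0, -0.001, 0, 40], [0, 0, -0.002, 0, 40], [0, 0, -0.002, 0, 40]]])

```text
clock: 6.8
eef_pos: [0.6243, 0.1036, 0.0321]
tool_rot: [0.634, 0.773, 0.0, 0.0]
ft_force: [-3.2, -0.6, 4.9]
grip_width: 0.0609
grasp_force: 68.9
```

Seated (the force turned upward). Release, rise and go to reel_53.

>>> move_arm(moves=[[[0, 0, 0, 0, 90], [0, 0, 0, 0, 100], [0, 0, 0.02, 0, 100], [0, 0, 0.07, 0, 100], [0, 0, 0.12, 0, 100]]])

```text
clock: 7.42
eef_pos: [0.6241, 0.1035, 0.1516]
tool_rot: [0.634, 0.773, -0.0, -0.0]
ft_force: [0.7, 0.9, 0.4]
grip_width: 0.0854
grasp_force: 0.0
```

>>> move_arm(moves=[[[-0.04, -0.04, 0.01, 0, 100], [-0.08, -0.08, 0.01, 0, 100], [-0.12, -0.12, 0.01, 0, 100], [-0.15, -0.16, 0.01, 0, 100], [-0.173, -0.194, 0.01, 0, 100]]])

```text
clock: 8.05
eef_pos: [0.4501, -0.0918, 0.1612]
tool_rot: [0.634, 0.773, 0.0, 0.001]
ft_force: [-0.3, -1.4, 1.3]
grip_width: 0.0851
grasp_force: 0.0
```

>>> move_arm(moves=[[[0, 0, 0, 0, 100], [0, 0, 0, 0, 100]]])

```text
clock: 8.3
eef_pos: [0.4518, -0.0905, 0.1612]
tool_rot: [0.634, 0.773, 0.0, 0.001]
ft_force: [0.7, -0.1, 0.6]
grip_width: 0.0852
grasp_force: 0.0
```

```bash
python3 reel.py w53 .4511 -.0901 .041 .053; python3 - <<'E'
from h import *
snap('top','top1')
a=load('w53')['img']; b=cv2.resize(load('top1')['img'][100:244,150:342],(512,384),interpolation=cv2.INTER_CUBIC)
cv2.imwrite('pics/ab2.png',cv2.resize(np.hstack([a,b]),(800,300))[...,::-1])
E
```

```text
clock 8.35 tcp [ 0.452  -0.0901  0.1611] pred px 249.0 184.0
outer [250. 181.] [49. 55.] [ 0.4512 -0.0876  0.041 ]
hole [250. 178.] [11. 17.] [ 0.4509 -0.0846  0.041 ]
hole [248. 164.] [18. 30.] [ 0.446  -0.0699  0.041 ]
```

View pics/ab2.png

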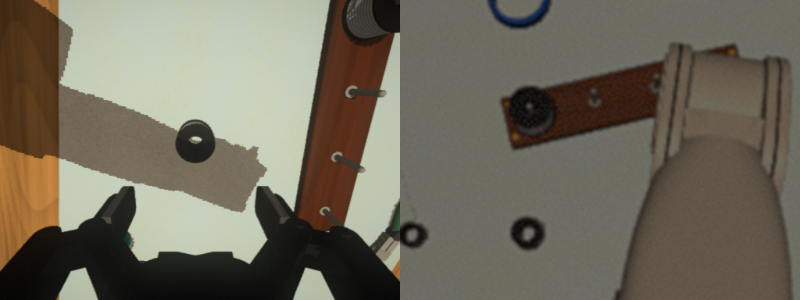

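Reel_62 is seated on the iron-side rod: the raised disc sits over the rod at about (530,110) in the right panel. Reel_53 is at (250,182), as predicted.

>>> move_arm(moves=[[[-0.001, 0.001, -0.05, 0, 100], [-0.001, 0.001, -0.1, 0, 100], [-0.001, 0.001, -0.13, 0, 100], [-0.001, 0.001, -0.15, 0, 100], [-0.001, 0.001, -0.15, 0, 100]]])

```text
clock: 9.02
eef_pos: [0.4491, -0.0883, 0.0092]
tool_rot: [0.633, 0.774, -0.001, -0.002]
ft_force: [0.2, -0.1, -0.4]
grip_width: 0.0853
grasp_force: 0.0
```

>>> move_arm(moves=[[[0, 0, 0, 0, 30], [0, 0, 0, 0, 30], [0, 0, 0, 0, 30], [0, 0, 0, 0, 30]]])

```text
clock: 9.52
eef_pos: [0.4517, -0.0895, 0.0123]
tool_rot: [0.634, 0.773, 0.001, 0.001]
ft_force: [0.5, 1.4, 6.3]
grip_width: 0.0506
grasp_force: 63.7
```

>>> move_arm(moves=[[[0, 0, 0.04, 0, 30], [0, 0, 0.08, 0, 30], [0.02, 0.01, 0.11, 0, 30], [0.06, 0.035, 0.11, 0, 30], [0.1, 0.06, 0.11, 0, 30]]])

```text
clock: 10.15
eef_pos: [0.5508, -0.0293, 0.1213]
tool_rot: [0.634, 0.773, 0.0, 0.0]
ft_force: [-0.1, -0.9, -2.3]
grip_width: 0.0504
grasp_force: 64.3
```

>>> move_arm(moves=[[[0.03, 0.015, 0, 0, 30], [0.06, 0.03, 0, 0, 30], [0.089, 0.045, 0, 0, 30], [0.089, 0.045, 0, 0, 30], [0.089, 0.045, 0, 0, 30]]])

```text
clock: 10.78
eef_pos: [0.6378, 0.0152, 0.1197]
tool_rot: [0.634, 0.773, -0.001, -0.001]
ft_force: [0.7, 0.8, -2.6]
grip_width: 0.0502
grasp_force: 64.5
```

```bash
python3 - <<'E'
from h import *
print(monitor.get_obs()['eef_pos'])
snap('wrist','a53'); snap('side','s53')
c=load('a53'); g=cv2.cvtColor(c['img'],cv2.COLOR_RGB2GRAY)
a=c['img']; b=load('s53')['img'][110:254,120:312]
b=cv2.resize(b,(512,384),interpolation=cv2.INTER_CUBIC)
cv2.imwrite('pics/ab3.png',cv2.resize(np.hstack([a,b]),(800,300))[...,::-1])
E
```

```text
[0.63784563 0.01524807 0.11973331]
```

View pics/ab3.png

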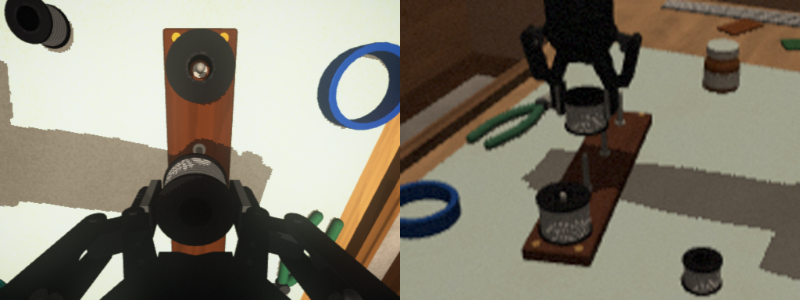

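Reel_62 is over its rod, with the rod tip seen in its hole at (202,70). Reel_53 is held level, its top at about (250,266) raw.

```bash
cat > off.py <<'E'
import sys
from h import *
fn,zt,r=sys.argv[1],float(sys.argv[2]),float(sys.argv[3]); tx,ty=map(float,sys.argv[4:6])
c=load(fn); g=cv2.cvtColor(c['img'],cv2.COLOR_RGB2GRAY).astype(int)
u,v=proj(c,[tx-.19*r,ty+.98*r,zt]); u=int(u); col=g[:,u-2:u+3].mean(1)
print('edge if centred at row',v.round(1),'px/mm',(proj(c,[tx,ty,zt])[1]-proj(c,[tx-.0019,ty+.0098,zt])[1])/10)
print([(i,int(col[i])) for i in range(int(v)-24,int(v)+24,2)])
E
python3 off.py a53 .149 .0265 .6378 .0152
```

```text
edge if centred at row 221.5 px/mm 1.7693822951042364
[(197, 31), (199, 39), (201, 60), (203, 173), (205, 162), (207, 121), (209, 87), (211, 91), (213, 93), (215, 84), (217, 79), (219, 94), (221, 61), (223, 21), (225, 32), (227, 29), (229, 27), (231, 22), (233, 22), (235, 22), (237, 20), (239, 20), (241, 20), (243, 20)]
```

>>> move_arm(moves=[[[0.003, 0, -0.005, 0, 30], [0.003, 0, -0.02, 0, 30], [0.003, 0, -0.035, 0, 30], [0.003, 0, -0.05, 0, 30], [0.003, 0, -0.06, 0, 30]]])

```text
clock: 11.5
eef_pos: [0.6412, 0.0155, 0.0589]
tool_rot: [0.634, 0.773, -0.001, -0.001]
ft_force: [-0.5, 0.0, -3.9]
grip_width: 0.0509
grasp_force: 64.5
```

>>> move_arm(moves=[[[0, 0, -0.007, 0, 30], [0, 0, -0.014, 0, 30], [0, 0, -0.021, 0, 30], [0, 0, -0.024, 0, 30], [0, 0, -0.024, 0, 30]]])

```text
clock: 12.12
eef_pos: [0.642, 0.0155, 0.0367]
tool_rot: [0.634, 0.773, -0.0, -0.0]
ft_force: [0.1, -0.9, -3.1]
grip_width: 0.0508
grasp_force: 64.5
```

>>> move_arm(moves=[[[0, 0, -0.002, 0, 30], [0, 0, -0.004, 0, 30], [0, 0, -0.006, 0, 30], [0, 0, -0.006, 0, 30]]])

```text
clock: 12.62
eef_pos: [0.642, 0.0155, 0.0306]
tool_rot: [0.634, 0.773, -0.0, -0.0]
ft_force: [0.3, -0.1, -3.7]
grip_width: 0.0502
grasp_force: 64.5
```

>>> move_arm(moves=[[[0, 0, -0.001, 0, 30], [0, 0, -0.002, 0, 30], [0, 0, -0.002, 0, 30]]])

```text
clock: 13.0
eef_pos: [0.6422, 0.0155, 0.0303]
tool_rot: [0.634, 0.773, 0.0, 0.0]
ft_force: [-4.3, -0.3, 5.7]
grip_width: 0.0504
grasp_force: 65.5
```

>>> move_arm(moves=[[[0, 0, 0, 0, 90], [0, 0, 0, 0, 100], [0, 0, 0.02, 0, 100], [0, 0, 0.07, 0, 100], [0, 0, 0.12, 0, 100]]])

```text
clock: 13.62
eef_pos: [0.642, 0.0155, 0.1496]
tool_rot: [0.634, 0.773, -0.0, -0.0]
ft_force: [1.5, -0.4, 0.3]
grip_width: 0.0852
grasp_force: 0.0
```

>>> move_arm(moves=[[[-0.04, 0.02, 0, 0, 100], [-0.08, 0.04, 0, 0, 100], [-0.12, 0.065, 0, 0, 100], [-0.16, 0.085, 0, 0, 100], [-0.19, 0.103, 0, 0, 100]]])

```text
clock: 14.25
eef_pos: [0.4507, 0.1191, 0.149]
tool_rot: [0.634, 0.773, 0.0, 0.0]
ft_force: [0.0, 0.4, 1.3]
grip_width: 0.0854
grasp_force: 0.0
```

>>> move_arm(moves=[[[0, 0, 0, 0, 100], [0, 0, 0, 0, 100]]])

```text
clock: 14.5
eef_pos: [0.4531, 0.1186, 0.1493]
tool_rot: [0.634, 0.773, 0.001, 0.001]
ft_force: [0.6, 0.2, -0.3]
grip_width: 0.0855
grasp_force: 0.0
```

```bash
python3 reel.py w44 .4516 .1183 .034 .044
```

```text
clock 14.55 tcp [0.4533 0.1184 0.1492] pred px 248.0 185.0
outer [248. 183.] [41. 47.] [0.4513 0.1207 0.034 ]
hole [248. 181.] [13. 18.] [0.4509 0.1228 0.034 ]
hole [246. 165.] [ 8. 24.] [0.4453 0.1389 0.034 ]
```

>>> move_arm(moves=[[[-0.001, 0.0005, -0.05, 0, 100], [-0.001, 0.0005, -0.1, 0, 100], [-0.001, 0.0005, -0.125, 0, 100], [-0.001, 0.0005, -0.138, 0, 100], [-0.001, 0.0005, -0.138, 0, 100]]])

```text
clock: 15.18
eef_pos: [0.4514, 0.1186, 0.0103]
tool_rot: [0.634, 0.773, -0.001, -0.0]
ft_force: [-0.9, 0.5, 0.8]
grip_width: 0.0855
grasp_force: 0.0
```

>>> move_arm(moves=[[[0, 0, 0, 0, 20], [0, 0, 0, 0, 20], [0, 0, 0, 0, 20], [0, 0, 0, 0, 20], [0, 0, 0, 0, 20]]])

```text
clock: 15.8
eef_pos: [0.4524, 0.1194, 0.0122]
tool_rot: [0.634, 0.773, 0.001, 0.001]
ft_force: [-0.1, 0.1, 5.7]
grip_width: 0.0414
grasp_force: 61.6
```

>>> move_arm(moves=[[[0, 0, 0.04, 0, 20], [0, 0, 0.08, 0, 20], [0.02, -0.02, 0.11, 0, 20], [0.06, -0.055, 0.11, 0, 20], [0.1, -0.095, 0.11, 0, 20]]])

```text
clock: 16.42
eef_pos: [0.5523, 0.0237, 0.1218]
tool_rot: [0.633, 0.774, 0.001, 0.001]
ft_force: [0.6, 0.3, -2.3]
grip_width: 0.0413
grasp_force: 61.7
```

>>> move_arm(moves=[[[0.04, -0.035, 0, 0, 20], [0.075, -0.07, 0, 0, 20], [0.106, -0.099, 0, 0, 20], [0.106, -0.099, 0, 0, 20], [0.106, -0.099, 0, 0, 20]]])

```text
clock: 17.05
eef_pos: [0.6562, -0.0747, 0.12]
tool_rot: [0.634, 0.773, -0.0, -0.001]
ft_force: [-0.8, 0.1, -2.4]
grip_width: 0.0413
grasp_force: 61.7
```

```bash
python3 - <<'E'
from h import *
o=monitor.get_obs()['eef_pos']; print(o)
snap('wrist','a44'); snap('side','s44')
import subprocess
print(subprocess.run(['python3','off.py','a44',str(o[2]-.0122+.034),'.022',str(o[0]),str(o[1])],capture_output=True,text=True).stdout)
a=load('a44')['img']; b=load('s44')['img'][110:254,120:312]
b=cv2.resize(b,(512,384),interpolation=cv2.INTER_CUBIC)
cv2.imwrite('pics/ab4.png',cv2.resize(np.hstack([a,b]),(800,300))[...,::-1])
E
```

```text
[ 0.65620013 -0.07472453  0.12002477]
edge if centred at row 223.3 px/mm 1.696978127421565
[(199, 48), (201, 46), (203, 26), (205, 35), (207, 31), (209, 141), (211, 114), (213, 114), (215, 97), (217, 84), (219, 76), (221, 92), (223, 69), (225, 20), (227, 21), (229, 21), (231, 21), (233, 21), (235, 21), (237, 21), (239, 21), (241, 20), (243, 20), (245, 22)]
```

View pics/ab4.png

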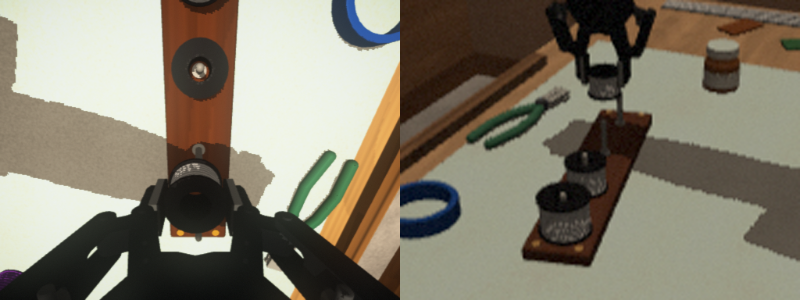

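Two reels are on their rods, and reel_44 is held level and centred in the pads above rod 3. Lower it.

>>> move_arm(moves=[[[0.002, 0, -0.005, 0, 20], [0.002, 0, -0.02, 0, 20], [0.002, 0, -0.035, 0, 20], [0.002, 0, -0.05, 0, 20], [0.002, 0, -0.06, 0, 20]]])

```text
clock: 17.77
eef_pos: [0.6582, -0.0749, 0.0589]
tool_rot: [0.634, 0.773, -0.001, -0.001]
ft_force: [-0.7, 0.2, -2.0]
grip_width: 0.0414
grasp_force: 61.8
```

>>> move_arm(moves=[[[0, 0, -0.007, 0, 20], [0, 0, -0.014, 0, 20], [0, 0, -0.021, 0, 20], [0, 0, -0.025, 0, 20], [0, 0, -0.025, 0, 20]]])

```text
clock: 18.4
eef_pos: [0.6589, -0.075, 0.0355]
tool_rot: [0.634, 0.773, -0.0, -0.0]
ft_force: [0.4, -0.3, -2.5]
grip_width: 0.0414
grasp_force: 61.8
```

>>> move_arm(moves=[[[0, 0, -0.002, 0, 20], [0, 0, -0.004, 0, 20], [0, 0, -0.006, 0, 20], [0, 0, -0.007, 0, 20], [0, 0, -0.007, 0, 20]]])

```text
clock: 19.02
eef_pos: [0.6593, -0.075, 0.0303]
tool_rot: [0.634, 0.773, 0.0, 0.0]
ft_force: [-2.9, -0.1, 4.7]
grip_width: 0.0417
grasp_force: 62.5
```

>>> move_arm(moves=[[[0, 0, 0, 0, 90], [0, 0, 0, 0, 100], [0, 0, 0.02, 0, 100], [0, 0, 0.07, 0, 100], [0, 0, 0.12, 0, 100]]])

```text
clock: 19.65
eef_pos: [0.6588, -0.0749, 0.1494]
tool_rot: [0.634, 0.773, -0.0, -0.001]
ft_force: [1.0, 0.1, 0.3]
grip_width: 0.0858
grasp_force: 0.0
```

>>> move_arm(moves=[[[-0.045, 0.03, 0, 0, 100], [-0.09, 0.065, 0, 0, 100], [-0.13, 0.105, 0, 0, 100], [-0.165, 0.15, 0, 0, 100], [-0.185, 0.2, 0, 0, 100]]])

```text
clock: 20.27
eef_pos: [0.4725, 0.1258, 0.1491]
tool_rot: [0.634, 0.773, 0.0, 0.0]
ft_force: [0.9, 0.8, 0.1]
grip_width: 0.0855
grasp_force: 0.0
```

>>> move_arm(moves=[[[-0.01, 0.05, 0, 0, 100], [-0.016, 0.1, 0, 0, 100], [-0.017, 0.155, 0, 0, 100], [-0.017, 0.156, 0, 0, 100], [-0.017, 0.156, 0, 0, 100]]])

```text
clock: 20.9
eef_pos: [0.4568, 0.2808, 0.1486]
tool_rot: [0.634, 0.774, -0.001, 0.0]
ft_force: [-0.5, -0.3, -0.6]
grip_width: 0.0853
grasp_force: 0.0
```

```bash
python3 reel.py w35 .4572 .2818 .027 .035
```

```text
clock 20.95 tcp [0.457  0.2802 0.1486] pred px 250.0 183.0
outer [251. 181.] [32. 37.] [0.4576 0.2843 0.027 ]
hole [251. 179.] [14. 20.] [0.457  0.2861 0.027 ]
hole [247. 166.] [ 3. 14.] [0.4505 0.2991 0.027 ]
```

>>> move_arm(moves=[[[0.0005, 0.002, -0.05, 0, 100], [0.0005, 0.002, -0.1, 0, 100], [0.0005, 0.002, -0.125, 0, 100], [0.0005, 0.002, -0.139, 0, 100], [0.0005, 0.002, -0.139, 0, 100]]])

```text
clock: 21.58
eef_pos: [0.4575, 0.2818, 0.0095]
tool_rot: [0.635, 0.773, -0.001, -0.0]
ft_force: [0.2, -0.4, 0.1]
grip_width: 0.0856
grasp_force: 0.0
```

>>> move_arm(moves=[[[0, 0, 0, 0, 10], [0, 0, 0, 0, 10], [0, 0, 0, 0, 10], [0, 0, 0, 0, 10], [0, 0, 0, 0, 10]]])

```text
clock: 22.2
eef_pos: [0.4586, 0.2837, 0.0111]
tool_rot: [0.634, 0.773, 0.001, 0.0]
ft_force: [-0.7, 0.8, 6.1]
grip_width: 0.0323
grasp_force: 60.2
```

>>> move_arm(moves=[[[0, 0, 0.04, 0, 10], [0, 0, 0.08, 0, 10], [0, -0.04, 0.115, 0, 10], [0.01, -0.095, 0.115, 0, 10], [0.03, -0.145, 0.115, 0, 10]]])

```text
clock: 22.82
eef_pos: [0.4873, 0.1369, 0.1255]
tool_rot: [0.633, 0.774, 0.0, 0.0]
ft_force: [1.3, -0.4, -0.4]
grip_width: 0.0321
grasp_force: 59.8
```

>>> move_arm(moves=[[[0.03, -0.05, 0, 0, 10], [0.06, -0.1, 0, 0, 10], [0.09, -0.15, 0, 0, 10], [0.12, -0.2, 0, 0, 10], [0.15, -0.25, 0, 0, 10]]])

```text
clock: 23.45
eef_pos: [0.6381, -0.1135, 0.1245]
tool_rot: [0.634, 0.773, -0.0, -0.0]
ft_force: [0.4, 0.4, -0.4]
grip_width: 0.0321
grasp_force: 59.8
```

>>> move_arm(moves=[[[0.02, -0.03, 0, 0, 10], [0.036, -0.054, 0, 0, 10], [0.036, -0.054, 0, 0, 10], [0.036, -0.054, 0, 0, 10]]])

```text
clock: 23.95
eef_pos: [0.6729, -0.1654, 0.1241]
tool_rot: [0.634, 0.773, -0.0, -0.001]
ft_force: [-0.6, 0.1, -0.7]
grip_width: 0.0319
grasp_force: 59.9
```

```bash
python3 - <<'E'
from h import *
o=monitor.get_obs()['eef_pos']; print(o)
snap('wrist','a35'); snap('side','s35')
import subprocess
print(subprocess.run(['python3','off.py','a35',str(o[2]-.0111+.027),'.0175',str(o[0]),str(o[1])],capture_output=True,text=True).stdout)
a=load('a35')['img']; b=load('s35')['img'][80:224,140:332]
b=cv2.resize(b,(512,384),interpolation=cv2.INTER_CUBIC)
cv2.imwrite('pics/ab5.png',cv2.resize(np.hstack([a,b]),(800,300))[...,::-1])
E
```

```text
[ 0.67289949 -0.16535766  0.12413898]
edge if centred at row 226.3 px/mm 1.6426739076642576
[(202, 43), (204, 42), (206, 43), (208, 45), (210, 25), (212, 24), (214, 25), (216, 64), (218, 87), (220, 91), (222, 74), (224, 90), (226, 68), (228, 21), (230, 24), (232, 23), (234, 24), (236, 23), (238, 25), (240, 94), (242, 142), (244, 141), (246, 141), (248, 140)]
```

View pics/ab5.png

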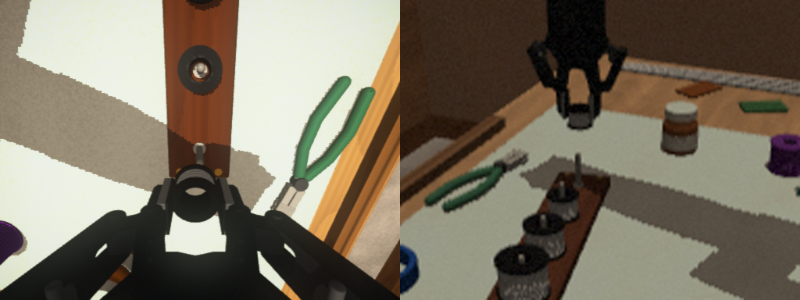

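Three reels are on, and reel_35 is held level and centred above rod 4. The jar is well clear.

>>> move_arm(moves=[[[0.003, 0, -0.005, 0, 10], [0.003, 0, -0.02, 0, 10], [0.003, 0, -0.035, 0, 10], [0.003, 0, -0.05, 0, 10], [0.003, 0, -0.065, 0, 10]]])

```text
clock: 24.68
eef_pos: [0.6762, -0.1659, 0.0582]
tool_rot: [0.634, 0.773, -0.0, -0.001]
ft_force: [0.4, -0.2, 0.2]
grip_width: 0.0323
grasp_force: 59.9
```

>>> move_arm(moves=[[[0, 0, -0.007, 0, 10], [0, 0, -0.014, 0, 10], [0, 0, -0.021, 0, 10], [0, 0, -0.025, 0, 10], [0, 0, -0.025, 0, 10]]])

```text
clock: 25.3
eef_pos: [0.6765, -0.166, 0.0346]
tool_rot: [0.634, 0.773, -0.0, -0.0]
ft_force: [0.7, -0.7, -0.3]
grip_width: 0.032
grasp_force: 59.9
```

>>> move_arm(moves=[[[0, 0, -0.002, 0, 10], [0, 0, -0.004, 0, 10], [0, 0, -0.006, 0, 10], [0, 0, -0.007, 0, 10], [0, 0, -0.007, 0, 10]]])

```text
clock: 25.92
eef_pos: [0.6768, -0.166, 0.0292]
tool_rot: [0.634, 0.773, 0.0, 0.0]
ft_force: [-1.6, 0.3, 4.5]
grip_width: 0.0319
grasp_force: 60.5
```

Seated. Release, retreat and check.

>>> move_arm(moves=[[[0, 0, 0, 0, 80], [0, 0, 0, 0, 90], [0, 0, 0.02, 0, 90], [0, 0, 0.07, 0, 90], [0, 0, 0.12, 0, 90]]])

```text
clock: 26.55
eef_pos: [0.6762, -0.1659, 0.1481]
tool_rot: [0.634, 0.773, -0.0, -0.001]
ft_force: [1.1, 0.0, -0.2]
grip_width: 0.0769
grasp_force: 0.0
```

>>> move_arm(moves=[[[-0.05, -0.02, 0, 0, 90], [-0.1, -0.04, 0.01, 0, 90], [-0.15, -0.06, 0.02, 0, 90], [-0.2, -0.08, 0.03, 0, 90], [-0.25, -0.1, 0.04, 0, 90]]])

```text
clock: 27.18
eef_pos: [0.4251, -0.2665, 0.1882]
tool_rot: [0.634, 0.773, -0.0, 0.0]
ft_force: [-0.7, -0.0, 1.0]
grip_width: 0.0767
grasp_force: 0.0
```

>>> move_arm(moves=[[[0, 0, 0, 0, 90], [0, 0, 0, 0, 90]]])

```text
clock: 27.42
eef_pos: [0.4272, -0.2662, 0.1881]
tool_rot: [0.634, 0.773, 0.0, 0.001]
ft_force: [-0.0, 0.8, 0.3]
grip_width: 0.0772
grasp_force: 0.0
```

```bash
python3 - <<'E'
from h import *
snap('top','topF'); snap('side','sideF')
a=cv2.resize(load('topF')['img'][80:230,80:400],(400,188)); b=load('sideF')['img'][90:300,120:400]
cv2.imwrite('pics/fin.png',np.hstack([cv2.resize(load('topF')['img'][80:224,85:277],(400,300),interpolation=cv2.INTER_CUBIC) if 0 else cv2.resize(load('topF')['img'][70:250,110:350],(400,300),interpolation=cv2.INTER_CUBIC),cv2.resize(b[:,:],(400,300),interpolation=cv2.INTER_CUBIC)])[...,::-1])
E
```

```text
(no output)
```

View pics/fin.png

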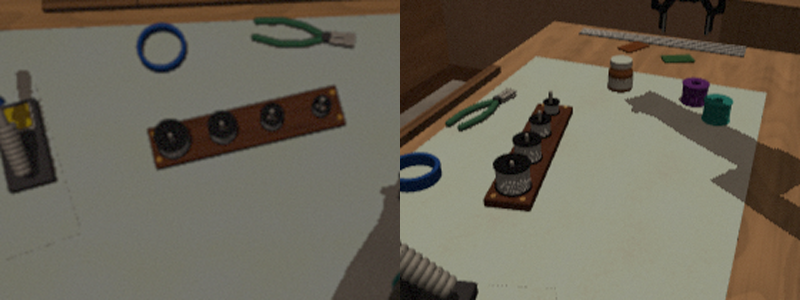

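All four reels sit flat in size order, with the largest at the iron end. The iron, jar and look-alikes are untouched.

```bash
python3 -c "
from workcell import job
print(job.job_done())"
```

```text
the job is handed in; nothing more can be done
None
```

All four reels are lowered onto their rods and sit flat, largest nearest the iron to smallest farthest; the iron stand and flux jar were not touched, and the job was handed in at about 27.5 s of the 99 s allowed.

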